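# Weigh a battery pack on the beam balance

## Task

Weigh the model car's battery pack: set it down gently and flat in the middle of the balance pan and let go, then slide the counterpoise along the beam until the beam, left free, comes to rest level. Handle the balance lightly, do not strain its beam, and leave the other things on the bench alone.

Things in the scene. Friction and masses are not known exactly. Their poses are not given: they have to be found in the camera images.
- balance: Balance: grey base 110 x 400 x 16 mm fixed to the bench. Origin at bench level under the pivot; y runs along the level beam towards the pan, z up. Base reaches from y = -230 to +170 mm. Two cheeks at the pivot, 64 mm over the outsides, rise to 98 mm. White index post, top 100 mm up, at y = -226 mm; its black line marks level. Delicate: touching any part with over 20 N damages it.
- pivot (a point): The beam's pivot, 85 mm above the bench, over the balance's origin. The beam is an aluminium bar 12 mm wide and 14 mm high.
- beam (a joint): Beam tilt, rad: 0 level, positive = pan up, counterpoise end down; soft stops from -0.10 and +0.10 on, giving to about 0.2 under load. Swings freely, settles in 1 s. Any touch falsifies it: read it with all let go. Near level, 10 mm more counterpoise travel raises the resting tilt by about 0.088 rad. Level when the pan is empty and the counterpoise at 0.
- beam_tip (a point): Tip of the black pointer at the counterpoise end of the beam, 217 mm from the pivot; at the height of the index post's line when the beam is level.
- pan: Pan carrier, hinged to the beam 110 mm from the pivot on the balance's +y side; origin on the beam's centre line. A linkage keeps the pan level at any beam tilt, so the load's exact place on it does not change the weighing.
- pan_top (a point): Centre of the pan's upper face: a flat square steel plate 120 x 120 x 4 mm without a rim, 40 mm above the pan's origin, 125 mm above the bench with the beam level. Starts 11 to 14 mm higher (beam on its stop); gives way to a light push; loaded, it sinks to 14 to 20 mm below level height.
- poise (a joint): Counterpoise travel along the beam, m: 0 (inner) to 0.150 (outer). Its centre is 35 mm plus this from the pivot, on the balance's -y side. 0.28 kg steel block, 34 mm cube round the beam, with an upright post on top. Slides with about 1.5 N friction, stays where left. m kg on the pan is balanced at about m x 0.110 / 0.28. Both ends of travel are rigid stops.
- poise_post (a point): Centre of the top of the counterpoise's post, 77 mm above the beam's centre line. The post is 16 mm in diameter and 60 mm tall; push or pinch it. It leans, rises and sinks with the beam. Pushing it outward tends to tip its end down, inward up.
- pack: The load: a grey hard-case battery pack 47 (x) x 96 (y) x 25 (z) mm with a black band and two small brass sockets near its +y end. Origin at the centre of its underside. Its mass is not known beforehand, 0.18 to 0.34 kg; starts lying flat on the bench.
- wheel: Bystander: black car wheel lying flat, 92 mm in diameter, 40 mm tall; origin under its centre. Leave alone.
- motor: Bystander: steel motor can standing on end, 36 mm in diameter, 52 mm tall with a 12 mm shaft on top; origin under its centre. Leave alone.
- driver: Bystander: screwdriver about 170 mm long lying on the bench. Leave alone.

How it is judged:
By the outcome, as a careful person would: the job done as asked, in the order asked, and still so for the second after the job is handed in, with the robot touching nothing.
It also fails if it takes over 72 s, if anything falls off the work surface, if the arm or the gripper's body presses on something with over 40 N, if the wrist force passes 120 N, or if a joint passes its speed limit or range.

## Robot

A 7-joint arm with a two-finger parallel gripper is mounted at the origin on the work surface. World frame = base frame: x ahead of the robot, y to its left, z up, the work surface at z = 0. Lengths are in m, angles in degrees, forces in N, time in s.
With the tool pointing down it reaches from about 0.4 to 0.85 m from the base axis. Payload 10.4 kg.
Tool frame: the origin (TCP) lies on the centre line of the jaws, within the pads' length; the fingertips stand 17 mm ahead of it and the grasp point (between the pads) lies 2 mm behind it (tip_extent is the distance from the TCP to the fingertips, in m); z points along the fingers, y is the line along which they close (so a half turn about z gives the same grasp; the last joint's range is limited). The gripper opens to 87 mm and grips with 3 to 60 N. Pads are 19 mm wide; open, the fingers measure 117 mm over their backs; the gripper's body (75 mm by 190 mm) begins 51 mm behind the grasp point.
Start: joints at [-77.498, 19.034, -3.707, 83.658, 1.238, 77.344, -5.071], TCP at [0.149, 0.607, 0.24] pointing down, gripper open.
Joint ranges: [-148.97, 148.97], [-28.65, 121.19], [-84.17, 76.75], [9.2, 138.47], [-72.65, 252.65], [3.7, 117.97], [-149.18, 149.18]. Speed limits (degrees/s): [127.2, 127.2, 159.86, 159.86, 180, 180, 180].

## Interface

Orientations are given as [roll, pitch, yaw] about the fixed x, y, z axes, in that order (R = Rz(yaw) Ry(pitch) Rx(roll)).
In Python, from bench import get_state, snapshot, sign_off, search_frame, silhouettes, tip_extent gives the robot as it stands.
- The arm moves only by the tool drive_tool, never from a script. Its argument "rows" is a list of rows, each an object with "dp": the shift along the tool's x, y, z as a fraction of full scale, a list of three; "spin": the turn about the tool's z as a fraction of full scale; "jaw": the closure, from 0 (fully open) to 1 (shut). A call has 1 to 5 rows; each row is the pose to reach, as a shift and turn from the pose commanded when the call began, along the tool's axes at that moment; what a row does not reach only later rows make up. Full scale, the value 1, is 0.3 m for a shift and pi/2 rad for a turn. A row lasts 1/12 s, in which the tool goes at most 41.7 mm and 7.16 degrees, less where a joint would pass 70% of its speed; a pose out of reach is approached as far as the arm can. A call with a number of a shift or a turn outside -1 to 1 is refused whole. A call with a gripper value outside its range is refused whole. The fingers move at their own pace and stop on an object; "newtons" is the grip in N (left out, the last holds). Time passes only in rows, so rows that repeat a pose let the fingers close. It gives the time, the measured TCP pose, the force, the opening and the grip force at its end, in the units of the state.
- get_state(): the state, without advancing time (a new reading comes with each control period).
- snapshot(name): name is "scene" or "top"; returns a dict with "img" (384x512x3 uint8, red, green, blue), "z_map" (384x512 float32, m along the optical axis (not along the pixel's ray), 0 where there is no reading), "vfov" (degrees; the focal length in pixels is half the picture's height over the tangent of half this angle, whatever the lens; pixels are square), "cx", "cy" (the principal point, pixels), "camera_from_world" (4x4, takes a point from world to camera coordinates). Camera axes: x right, y up, looking along -z (the intrinsics and any distortion apply to the point x, -y, -z); pixel columns grow to the right and rows downward; lengths in m; the calibration is good to about 2 mm. A picture is of the moment at which its call begins.
- sign_off(): hands the job in; it is judged then, once.
Trained networks look in the newest picture that a camera, given by its name, has taken for a name from the list of things; names that differ only in an ending like _2 or _b are one class to them, and where a whole thing is asked for, a point or a joint stands for the part that bears it (a point fixed in the world has none). Each returns a list of dicts, best first, with "confidence" (0 to 1); they miss things now and then, are a little off and sometimes report something else, mostly with a low value. They report only what shows in the picture. A call takes as long as a camera call.
- search_frame(camera, query): "rect" ([left, top, right, bottom] in pixels, round what is visible of it).
- silhouettes(camera, query): "mask" (384x512 bool, what is visible of it) and "rect" ([left, top, right, bottom] in pixels, round what is visible of it).
The state is a dict: "clock": time; "joint_pos": joint angles; "joint_velocities": joint speeds; "effort": joint torques, N m; "tcp_pos": TCP position; "tcp_rot": TCP orientation; "force": force on the tool from outside, world axes, zero at the start; "ft_torque": the same for the moment, N m; "finger_gap": finger opening in m; "gripper_force": force on a finger pad.
Only numpy, scipy, OpenCV 4.12 (cv2) and the standard library are available. Lean on these libraries where they do the work, as an engineer would, in place of code of your own. Each camera call takes 0.05 s, during which the arm holds its last target. There are 200 camera calls.

## Working session

There is one attempt and no reset: what is moved stays moved. The work goes in short steps, Python scripts to look and compute and a tool call to move; the robot and the scene stay as the last step left them, time stands still between calls to the robot, and variables do not carry over. Pictures are saved under pics/ and viewed, at most 10 in all, crops included, and the job is handed in when it is done.

Besides the shell and the picture viewer there is one more tool, called after ">>>" in YAML: its name, and indented under it one key for each argument. drive_tool: Moves the arm, as the interface text tells. Its arguments: {"type":"object","properties":{"rows":{"type":"array"},"newtons":{"type":"number"}},"required":["rows"]}

```bash
mkdir -p pics; cat > h.py <<'E'
import numpy as np, cv2
from bench import *
def K(s):
    f=s["img"].shape[0]/2/np.tan(np.radians(s["vfov"])/2); return f,s["cx"],s["cy"]
def cloud(s):
    f,cx,cy=K(s); z=s["z_map"]; v,u=np.mgrid[0:z.shape[0],0:z.shape[1]]
    P=np.stack([(u-cx)/f*z,-(v-cy)/f*z,-z,np.ones_like(z)],-1)
    W=P@np.linalg.inv(s["camera_from_world"]).T
    W=W[...,:3]; W[z<=0]=np.nan; return W
def proj(s,p):
    f,cx,cy=K(s); c=s["camera_from_world"]@np.append(p,1); return cx+f*c[0]/-c[2], cy-f*c[1]/-c[2]
E
python3 - <<'E'
from h import *
st=get_state(); print(st)
for n in("scene","top"):
    s=snapshot(n); cv2.imwrite(f"pics/{n}0.png",s["img"][...,::-1]); W=cloud(s)
    print(n,s["vfov"],s["cx"],s["cy"],np.linalg.inv(s["camera_from_world"]).round(3).tolist())
    for q in("balance","pack","pan","poise","beam","wheel","motor","driver"):
        for d in silhouettes(n,q)[:2]:
            p=W[d["mask"]]; p=p[~np.isnan(p[:,0])]
            if len(p): print(q,round(d["confidence"],2),np.round(d["rect"]),np.median(p,0).round(3),np.percentile(p,3,0).round(3),np.percentile(p,97,0).round(3))
E
```

```text
{'clock': 0.0, 'joint_pos': array([-77.49880841,  19.07384627,  -3.70612338,  83.70557684,
         1.23869461,  77.34249076,  -5.07131236]), 'joint_velocities': array([-0.09749876, -0.03211071, -0.12988026,  0.00721689, -0.04127213,
        0.0640588 , -0.08792896]), 'effort': array([ 7.30803677e-04, -6.23251033e+01,  2.47673539e-02, -3.89901531e+01,
       -6.14797790e-02,  3.99879366e-02,  1.92003822e-04]), 'tcp_pos': array([0.14897643, 0.60661847, 0.23873705]), 'tcp_rot': array([-1.79918122e+02,  5.09747851e-03,  1.66203869e+02]), 'force': array([ 0.92165312, -0.37852477, -0.04026932]), 'ft_torque': array([-0.01108908, -0.00414256, -0.0067537 ]), 'gripper_force': 0.0, 'finger_gap': 0.08664691869950164}
scene 47.23801455078035 253.13055427192216 193.49184543804122 [[-0.743, -0.372, 0.557, 1.311], [0.67, -0.411, 0.619, 0.775], [-0.001, 0.832, 0.554, 0.825], [0.0, 0.0, 0.0, 1.0]]
balance 0.75 [195. 162. 307. 243.] [ 0.575 -0.035  0.017] [ 0.515 -0.292  0.007] [0.621 0.096 0.138]
pack 0.7 [363. 242. 406. 268.] [0.438 0.336 0.023] [ 0.397  0.288 -0.001] [0.454 0.379 0.027]
pan 0.61 [2
[... 1110 characters left out ...]
 [0.617 0.093 0.144]
pan 0.6 [212. 131. 223. 148.] [0.79  0.122 0.049] [ 0.777  0.106 -0.002] [0.818 0.144 0.058]
poise 0.41 [286. 196. 296. 206.] [ 0.561 -0.133  0.098] [ 0.549 -0.146  0.089] [ 0.577 -0.119  0.158]
beam 0.94 [220. 179. 334. 222.] [0.563 0.017 0.137] [ 0.505 -0.235  0.017] [0.617 0.094 0.144]
beam 0.32 [288. 197. 299. 209.] [ 0.561 -0.133  0.097] [ 0.549 -0.149  0.07 ] [ 0.581 -0.119  0.157]
wheel 0.71 [132. 184. 160. 213.] [0.585 0.352 0.04 ] [0.547 0.313 0.011] [0.625 0.394 0.047]
motor 0.46 [211. 130. 222. 145.] [0.788 0.122 0.05 ] [0.777 0.107 0.012] [0.809 0.138 0.059]
driver 0.52 [382. 264. 386. 287.] [ 0.326 -0.443  0.024] [ 0.294 -0.454  0.017] [ 0.362 -0.433  0.031]
```

```bash
python3 - <<'E'
import cv2,numpy as np
a=cv2.imread("pics/scene0.png")[120:320,180:420]; b=cv2.imread("pics/top0.png")[120:300,120:400]
cv2.imwrite("pics/a1.png",np.vstack([cv2.resize(a,(480,400),interpolation=2)[:, :],]) )
A=cv2.resize(a,(336,280),interpolation=2); B=cv2.resize(b,(784,504),interpolation=2)
cv2.imwrite("pics/b1.png",B)
cv2.imwrite("pics/a1.png",cv2.resize(a,(720,600),interpolation=2))
from h import *
s=snapshot("top"); W=cloud(s)
m=silhouettes("top","pack")[0]["mask"]; p=W[m]; p=p[(p[:,2]>.018)]
print("pack",cv2.minAreaRect(p[:,:2].astype(np.float32)),p[:,2].mean())
m=silhouettes("top","pan")[0]["mask"]; p=W[m]; p=p[(p[:,2]>.12)]
print("pan",cv2.minAreaRect(p[:,:2].astype(np.float32)),np.median(p[:,2]))
z=(W[...,2]>.145)&(abs(W[...,1]+.13)<.15)&(abs(W[...,0]-.56)<.08);print("post",np.median(W[z],0),z.sum())
s=snapshot("scene"); W=cloud(s)
m=(abs(W[...,0]-.56)<.1)&(abs(W[...,1]-.04)<.1)&(W[...,2]>.12)
p=W[m];print("pan s",cv2.minAreaRect(p[:,:2].astype(np.float32)),np.median(p[:,2]))
z=(W[...,2]>.125)&(abs(W[...,1]+.15)<.08)&(abs(W[...,0]-.56)<.08);print("post",np.median(W[z],0),W[z].max(0),z.sum())
m=(abs(W[...,0]-.43)<.07)&(abs(W[...,1]-.33)<.09)&(W[...,2]>.018)&(W[...,2]<.05)
p=W[m];print("pack s",cv2.minAreaRect(p[:,:2].astype(np.float32)),np.median(p[:,2]))
E
```

```text
pack ((0.5588420629501343, 0.03694558143615723), (0.11933853477239609, 0.11999694257974625), 1.2658472061157227) 0.1382308726692071
pan ((0.5598140954971313, 0.03707895055413246), (0.12012278288602829, 0.1201900765299797), 2.0835213661193848) 0.13821086305945707
post [ 0.56556741 -0.14093723  0.15377454] 23
pan s ((0.5608395934104919, 0.03828838840126991), (0.12402185797691345, 0.12348699569702148), 1.7281016111373901) 0.13631357116215626
post [ 0.57026671 -0.13421209  0.14200595] [ 0.5784187  -0.12844153  0.15486113] 50
pack s ((0.42718568444252014, 0.3311704695224762), (0.051757678389549255, 0.09665099531412125), 7.967929840087891) 0.023871810588099285
```

View pics/a1.png

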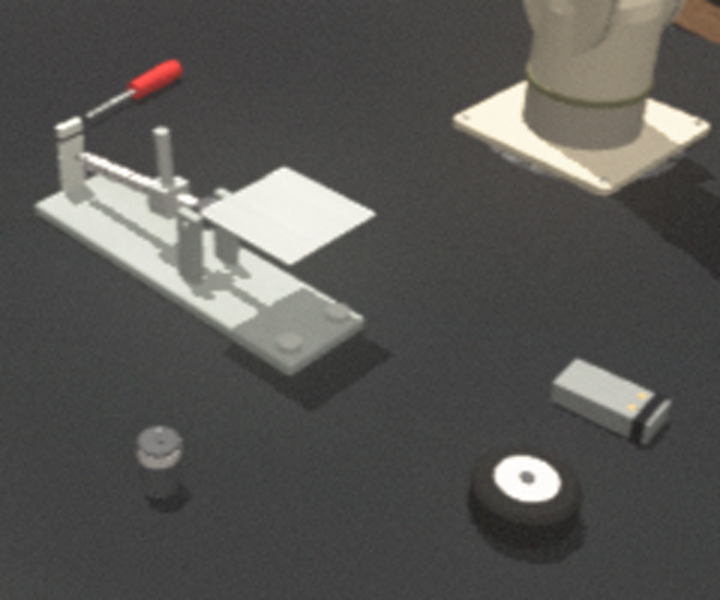

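View pics/b1.png

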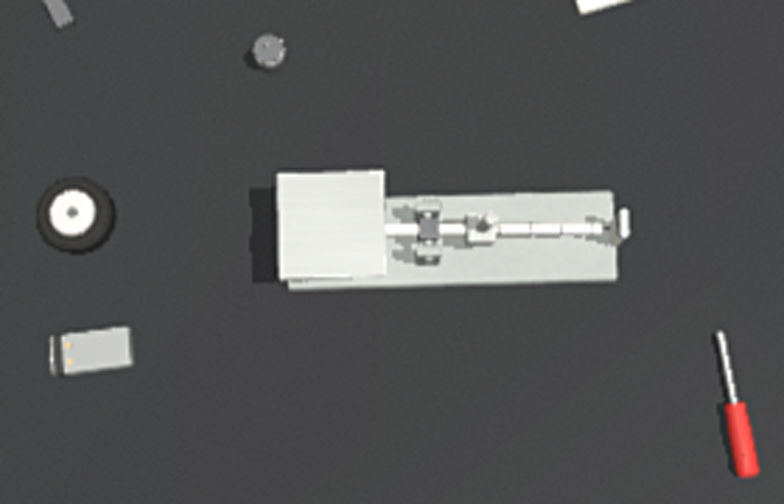

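```bash
cat >> h.py <<'E'
def mv(t,yaw=None,st=None):
    from scipy.spatial.transform import Rotation as R
    st=st or get_state(); r=R.from_euler("xyz",st["tcp_rot"],degrees=True)
    d=r.inv().apply(np.array(t)-st["tcp_pos"])/.3
    sp=0 if yaw is None else -((yaw-st["tcp_rot"][2]+180)%360-180)/90
    print("dp",d.round(4),"spin",round(sp,4),"tcp",st["tcp_pos"].round(4),"rot",st["tcp_rot"].round(2),"F",st["force"].round(2),"gap",round(st["finger_gap"],4),"t",st["clock"])
E
python3 - <<'E'
from h import *
for n in("top","scene"):
    s=snapshot(n); W=cloud(s)
    m=(abs(W[...,0]-.43)<.07)&(abs(W[...,1]-.33)<.09)&(W[...,2]>.017)&(W[...,2]<.05)
    m=cv2.morphologyEx(m.astype(np.uint8),cv2.MORPH_OPEN,np.ones((3,3)))>0
    p=W[m];print(n,cv2.minAreaRect(p[:,:2].astype(np.float32)),np.median(p[:,2]),p[:,:2].mean(0))
    q=p[:,:2]-p[:,:2].mean(0); v=np.linalg.svd(q)[2][0] if len(q)<3000 else 0; print(np.degrees(np.arctan2(v[1],v[0])),len(p))
    b=(abs(W[...,0]-.5)<.2)&(abs(W[...,1]-.2)<.02)&(W[...,2]<.03); print("bench z",np.median(W[b][:,2]))
mv([.427,.330,.12],98)
E
```

```text
top ((0.42516714334487915, 0.3290552794933319), (0.04737405478954315, 0.09539701789617538), 6.70625114440918) 0.02570589905488152 [0.42512691 0.32871318]
97.65340091766832 411
bench z 0.0009518692279864016
scene ((0.42587023973464966, 0.33119136095046997), (0.0522330179810524, 0.09719026833772659), 7.30140495300293) 0.023820617391312027 [0.4293748  0.33528762]
97.2711273982771 453
bench z -0.0009048239733930874
dp [-1.1201 -0.6757  0.3985] spin 0.7578 tcp [0.149  0.607  0.2396] rot [180.   -0.  166.2] F [-0.71  0.14  0.73] gap 0.087 t 1.2
```

>>> drive_tool:
  rows:
    - {"dp": [-0.56, -0.34, 0.1], "spin": 0.38, "jaw": 0}
    - {"dp": [-0.56, -0.34, 0.1], "spin": 0.38, "jaw": 0}
    - {"dp": [-0.56, -0.34, 0.1], "spin": 0.38, "jaw": 0}
    - {"dp": [-0.56, -0.34, 0.1], "spin": 0.38, "jaw": 0}
    - {"dp": [-0.56, -0.34, 0.1], "spin": 0.38, "jaw": 0}

```text
clock: 1.62
tcp_pos: [0.2903, 0.4651, 0.2093]
tcp_rot: [180.0, 0.0, 131.5]
force: [0.4, 0.2, -0.3]
finger_gap: 0.0872
gripper_force: 0.0
```

```bash
python3 -c "
from h import *
mv([.4255,.330,.10],97)"
```

```text
dp [-0.6356  0.0391  0.3648] spin 0.3832 tcp [0.2903 0.4651 0.2093] rot [1.7999e+02 3.0000e-02 1.3149e+02] F [ 0.44  0.22 -0.32] gap 0.0872 t 1.6167
```

>>> drive_tool:
  rows:
    - {"dp": [-0.636, 0.039, 0.36], "spin": 0.384, "jaw": 0}
    - {"dp": [-0.636, 0.039, 0.36], "spin": 0.384, "jaw": 0}
    - {"dp": [-0.636, 0.039, 0.36], "spin": 0.384, "jaw": 0}
    - {"dp": [-0.636, 0.039, 0.36], "spin": 0.384, "jaw": 0}
    - {"dp": [-0.636, 0.039, 0.36], "spin": 0.384, "jaw": 0}

```text
clock: 2.03
tcp_pos: [0.4184, 0.3395, 0.1066]
tcp_rot: [180.0, -0.0, 97.1]
force: [0.8, 1.9, -0.1]
finger_gap: 0.0866
gripper_force: 0.0
```

>>> drive_tool:
  rows:
    - {"dp": [0, 0, 0], "spin": 0, "jaw": 0}

```text
clock: 2.12
tcp_pos: [0.4211, 0.3329, 0.1037]
tcp_rot: [-179.9, 0.3, 96.5]
force: [-0.1, -0.8, 0.7]
finger_gap: 0.0873
gripper_force: 0.0
```

```bash
python3 -c "
from h import *
mv([.4255,.330,.024],97)"
```

```text
dp [-0.0096  0.0138  0.2656] spin -0.005 tcp [0.4211 0.3329 0.1037] rot [-179.91    0.33   96.55] F [-0.12 -0.82  0.69] gap 0.0873 t 2.1167
```

>>> drive_tool:
  rows:
    - {"dp": [-0.007, 0.01, 0.12], "spin": 0, "jaw": 0}
    - {"dp": [-0.007, 0.01, 0.2], "spin": 0, "jaw": 0}
    - {"dp": [-0.007, 0.01, 0.256], "spin": 0, "jaw": 0}
    - {"dp": [-0.007, 0.01, 0.256], "spin": 0, "jaw": 0}
    - {"dp": [-0.007, 0.01, 0.256], "spin": 0, "jaw": 0}

```text
clock: 2.53
tcp_pos: [0.4202, 0.3389, 0.0301]
tcp_rot: [-179.9, 0.1, 97.5]
force: [0.9, 0.3, 0.7]
finger_gap: 0.087
gripper_force: 0.0
```

>>> drive_tool:
  rows:
    - {"dp": [0, 0, 0], "spin": 0, "jaw": 1}
    - {"dp": [0, 0, 0], "spin": 0, "jaw": 1}
    - {"dp": [0, 0, 0], "spin": 0, "jaw": 1}
    - {"dp": [0, 0, 0], "spin": 0, "jaw": 1}
    - {"dp": [0, 0, 0], "spin": 0, "jaw": 1}
  newtons: 15

```text
clock: 2.95
tcp_pos: [0.4207, 0.3394, 0.0309]
tcp_rot: [180.0, -0.0, 97.4]
force: [0.4, -0.4, -0.0]
finger_gap: 0.0613
gripper_force: 0.0
```

```bash
python3 -c "
from h import *
mv([.4255,.330,.024],97)"
```

```text
dp [-0.033   0.0116  0.0229] spin 0.005 tcp [0.4207 0.3394 0.0309] rot [ 1.7996e+02 -5.0000e-02  9.7450e+01] F [ 0.42 -0.4  -0.01] gap 0.0613 t 2.95
```

>>> drive_tool:
  rows:
    - {"dp": [-0.033, 0.012, 0.023], "spin": 0.005, "jaw": 0.25}
    - {"dp": [-0.033, 0.012, 0.023], "spin": 0.005, "jaw": 0.25}
    - {"dp": [-0.033, 0.012, 0.023], "spin": 0.005, "jaw": 0.25}
    - {"dp": [-0.033, 0.012, 0.023], "spin": 0.005, "jaw": 1}
    - {"dp": [-0.033, 0.012, 0.023], "spin": 0.005, "jaw": 1}

```text
clock: 3.37
tcp_pos: [0.4254, 0.3298, 0.0234]
tcp_rot: [-180.0, -0.0, 97.0]
force: [-0.8, 0.9, -0.1]
finger_gap: 0.0583
gripper_force: 0.0
```

>>> drive_tool:
  rows:
    - {"dp": [0, 0, 0], "spin": 0, "jaw": 1}
    - {"dp": [0, 0, 0], "spin": 0, "jaw": 1}
    - {"dp": [0, 0, 0], "spin": 0, "jaw": 1}
    - {"dp": [0, 0, 0], "spin": 0, "jaw": 1}
    - {"dp": [0, 0, 0], "spin": 0, "jaw": 1}

```text
clock: 3.78
tcp_pos: [0.4254, 0.3299, 0.0235]
tcp_rot: [180.0, -0.0, 97.0]
force: [-0.4, 1.0, 0.4]
finger_gap: 0.0473
gripper_force: 15.0
```

>>> drive_tool:
  rows:
    - {"dp": [0, 0, 0], "spin": 0, "jaw": 1}
    - {"dp": [0, 0, 0], "spin": 0, "jaw": 1}
    - {"dp": [0, 0, 0], "spin": 0, "jaw": 1}

```text
clock: 4.03
tcp_pos: [0.4253, 0.3299, 0.0234]
tcp_rot: [180.0, -0.0, 97.0]
force: [0.1, 1.8, 1.5]
finger_gap: 0.0469
gripper_force: 15.0
```

```bash
python3 -c "
from h import *
mv([.4255,.330,.224],91.7)
mv([.56,.037,.224],91.7)
s=snapshot('top');cv2.imwrite('pics/g.png',cv2.resize(s['img'][180:300,90:250,::-1],(640,480)))"
```

```text
dp [ 4.000e-04  6.000e-04 -6.686e-01] spin 0.0589 tcp [0.4253 0.3299 0.0234] rot [ 1.7999e+02 -2.0000e-02  9.7000e+01] F [0.14 1.78 1.53] gap 0.0469 t 4.0333
dp [-1.0236  0.3266 -0.6689] spin 0.0589 tcp [0.4253 0.3299 0.0234] rot [ 1.7999e+02 -2.0000e-02  9.7000e+01] F [0.14 1.78 1.53] gap 0.0469 t 4.0333
```

>>> drive_tool:
  rows:
    - {"dp": [0, 0, -0.1], "spin": 0, "jaw": 1}
    - {"dp": [0, 0, -0.22], "spin": 0, "jaw": 1}
    - {"dp": [0, 0, -0.34], "spin": 0.03, "jaw": 1}
    - {"dp": [0, 0, -0.48], "spin": 0.059, "jaw": 1}
    - {"dp": [0, 0, -0.64], "spin": 0.059, "jaw": 1}

```text
clock: 4.5
tcp_pos: [0.4248, 0.3287, 0.2099]
tcp_rot: [-179.9, 0.1, 91.5]
force: [0.4, 1.9, -2.6]
finger_gap: 0.0473
gripper_force: 15.0
```

>>> drive_tool:
  rows:
    - {"dp": [0, 0, 0], "spin": 0, "jaw": 1}
    - {"dp": [0, 0, 0], "spin": 0, "jaw": 1}

```text
clock: 4.67
tcp_pos: [0.4262, 0.3302, 0.2106]
tcp_rot: [179.8, -0.2, 91.7]
force: [-0.9, -1.0, -3.1]
finger_gap: 0.0471
gripper_force: 15.0
```

```bash
python3 -c "
from h import *
mv([.56,.037,.215],91.7)"
```

```text
dp [-0.9901  0.4172 -0.0164] spin -0.0002 tcp [0.4262 0.3302 0.2106] rot [ 1.7984e+02 -1.7000e-01  9.1680e+01] F [-0.93 -0.99 -3.07] gap 0.0471 t 4.6667
```

>>> drive_tool:
  rows:
    - {"dp": [-0.08, 0.034, -0.013], "spin": 0, "jaw": 1}
    - {"dp": [-0.17, 0.072, -0.013], "spin": 0, "jaw": 1}
    - {"dp": [-0.27, 0.114, -0.013], "spin": 0, "jaw": 1}
    - {"dp": [-0.37, 0.156, -0.013], "spin": 0, "jaw": 1}
    - {"dp": [-0.47, 0.198, -0.013], "spin": 0, "jaw": 1}

```text
clock: 5.08
tcp_pos: [0.4882, 0.1885, 0.2103]
tcp_rot: [-179.8, 0.1, 91.7]
force: [1.6, -0.2, -3.4]
finger_gap: 0.0471
gripper_force: 15.0
```

>>> drive_tool:
  rows:
    - {"dp": [-0.1, 0.042, 0], "spin": 0, "jaw": 1}
    - {"dp": [-0.2, 0.084, 0], "spin": 0, "jaw": 1}
    - {"dp": [-0.3, 0.126, 0], "spin": 0, "jaw": 1}
    - {"dp": [-0.4, 0.168, 0], "spin": 0, "jaw": 1}
    - {"dp": [-0.46, 0.194, 0], "spin": 0, "jaw": 1}

```text
clock: 5.5
tcp_pos: [0.5508, 0.05, 0.2104]
tcp_rot: [-179.8, 0.1, 91.5]
force: [0.7, -0.6, -2.6]
finger_gap: 0.047
gripper_force: 15.0
```

>>> drive_tool:
  rows:
    - {"dp": [0, 0, 0], "spin": 0, "jaw": 1}
    - {"dp": [0, 0, 0], "spin": 0, "jaw": 1}
    - {"dp": [0, 0, 0], "spin": 0, "jaw": 1}

```text
clock: 5.75
tcp_pos: [0.5501, 0.0549, 0.2109]
tcp_rot: [-179.8, 0.0, 91.7]
force: [-0.1, 1.6, -2.8]
finger_gap: 0.0469
gripper_force: 15.0
```

```bash
python3 -c "
from h import *
mv([.56,.037,.165],91.7)
s=snapshot('scene');cv2.imwrite('pics/c.png',cv2.resize(s['img'][100:250,170:370,::-1],(800,600)))"
```

```text
dp [-0.0605  0.0316  0.1529] spin 0.0002 tcp [0.5501 0.0549 0.2109] rot [-1.7984e+02  2.0000e-02  9.1710e+01] F [-0.15  1.57 -2.85] gap 0.0469 t 5.75
```

View pics/c.png

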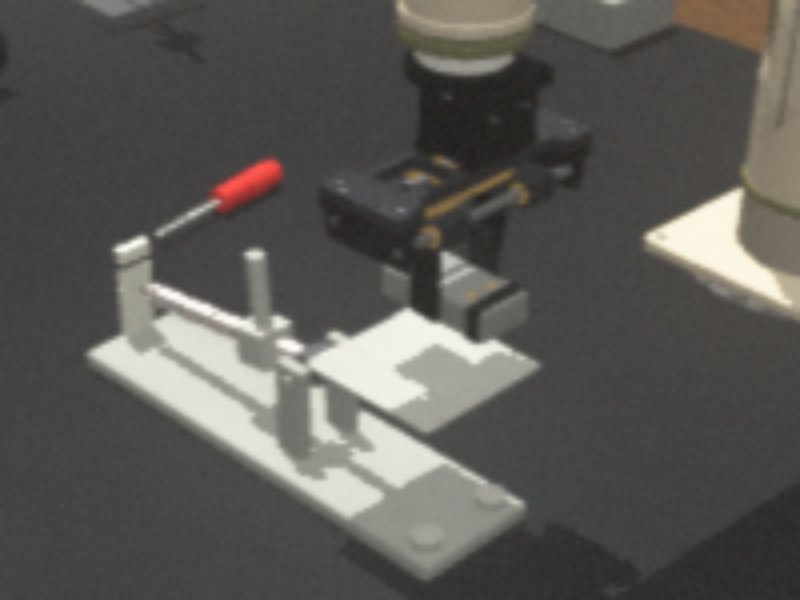

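>>> drive_tool:
  rows:
    - {"dp": [-0.06, 0.032, 0.04], "spin": 0, "jaw": 1}
    - {"dp": [-0.06, 0.032, 0.08], "spin": 0, "jaw": 1}
    - {"dp": [-0.06, 0.032, 0.12], "spin": 0, "jaw": 1}
    - {"dp": [-0.06, 0.032, 0.12], "spin": 0, "jaw": 1}
    - {"dp": [-0.06, 0.032, 0.12], "spin": 0, "jaw": 1}

```text
clock: 6.22
tcp_pos: [0.5603, 0.0377, 0.1757]
tcp_rot: [-179.9, -0.0, 91.8]
force: [-0.1, -0.4, -3.1]
finger_gap: 0.0467
gripper_force: 15.0
```

>>> drive_tool:
  rows:
    - {"dp": [0, 0, 0], "spin": 0, "jaw": 1}

```text
clock: 6.3
tcp_pos: [0.5611, 0.0375, 0.1769]
tcp_rot: [180.0, -0.0, 91.8]
force: [0.0, -0.7, -1.9]
finger_gap: 0.047
gripper_force: 15.0
```

```bash
python3 -c "
from h import *
mv([.56,.037,.135],91.7)"
```

```text
dp [-0.0018 -0.0038  0.1396] spin 0.0007 tcp [0.5611 0.0375 0.1769] rot [ 1.800e+02 -3.000e-02  9.176e+01] F [ 0.   -0.72 -1.92] gap 0.047 t 6.3
```

>>> drive_tool:
  rows:
    - {"dp": [0, 0, 0.015], "spin": 0, "jaw": 1}
    - {"dp": [0, 0, 0.025], "spin": 0, "jaw": 1}
    - {"dp": [0, 0, 0.033], "spin": 0, "jaw": 1}
    - {"dp": [0, 0, 0.039], "spin": 0, "jaw": 1}
    - {"dp": [0, 0, 0.043], "spin": 0, "jaw": 1}

```text
clock: 6.72
tcp_pos: [0.5611, 0.0367, 0.1634]
tcp_rot: [-180.0, -0.0, 91.7]
force: [-0.0, 0.2, -2.9]
finger_gap: 0.0468
gripper_force: 15.0
```

>>> drive_tool:
  rows:
    - {"dp": [0, 0, 0.005], "spin": 0, "jaw": 1}
    - {"dp": [0, 0, 0.01], "spin": 0, "jaw": 1}
    - {"dp": [0, 0, 0.015], "spin": 0, "jaw": 1}
    - {"dp": [0, 0, 0.02], "spin": 0, "jaw": 1}
    - {"dp": [0, 0, 0.025], "spin": 0, "jaw": 1}

```text
clock: 7.13
tcp_pos: [0.5613, 0.0367, 0.1561]
tcp_rot: [180.0, -0.0, 91.7]
force: [0.6, 1.2, -3.4]
finger_gap: 0.0471
gripper_force: 15.0
```

>>> drive_tool:
  rows:
    - {"dp": [0, 0, 0.006], "spin": 0, "jaw": 1}
    - {"dp": [0, 0, 0.012], "spin": 0, "jaw": 1}
    - {"dp": [0, 0, 0.018], "spin": 0, "jaw": 1}
    - {"dp": [0, 0, 0.024], "spin": 0, "jaw": 1}
    - {"dp": [0, 0, 0.03], "spin": 0, "jaw": 1}

```text
clock: 7.55
tcp_pos: [0.5613, 0.0366, 0.147]
tcp_rot: [180.0, -0.0, 91.7]
force: [0.1, 0.4, -0.8]
finger_gap: 0.0473
gripper_force: 15.0
```

>>> drive_tool:
  rows:
    - {"dp": [0, 0, 0.006], "spin": 0, "jaw": 1}
    - {"dp": [0, 0, 0.012], "spin": 0, "jaw": 1}
    - {"dp": [0, 0, 0.018], "spin": 0, "jaw": 1}
    - {"dp": [0, 0, 0.024], "spin": 0, "jaw": 1}
    - {"dp": [0, 0, 0.03], "spin": 0, "jaw": 1}

```text
clock: 7.97
tcp_pos: [0.5613, 0.0363, 0.138]
tcp_rot: [180.0, 0.0, 91.7]
force: [0.7, -1.1, -0.7]
finger_gap: 0.047
gripper_force: 15.0
```

```bash
python3 -c "
from h import *
mv([.56,.037,.132],91.7)
s=snapshot('scene');cv2.imwrite('pics/d.png',cv2.resize(s['img'][130:250,190:350,::-1],(800,600)))"
```

```text
dp [ 0.0024 -0.0042  0.0201] spin -0.0003 tcp [0.5613 0.0363 0.138 ] rot [1.7999e+02 1.0000e-02 9.1670e+01] F [ 0.67 -1.14 -0.74] gap 0.047 t 7.9667
```

View pics/d.png

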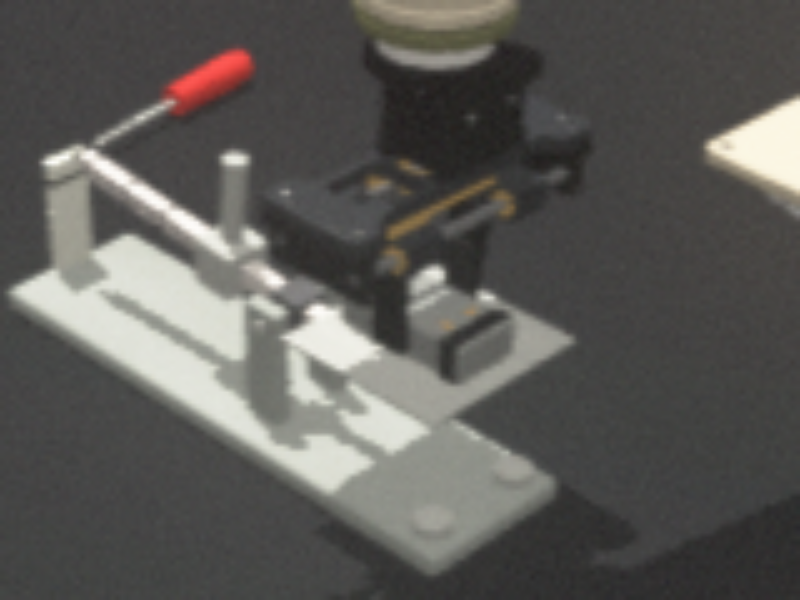

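>>> drive_tool:
  rows:
    - {"dp": [0, 0, 0.005], "spin": 0, "jaw": 1}
    - {"dp": [0, 0, 0.01], "spin": 0, "jaw": 1}
    - {"dp": [0, 0, 0.015], "spin": 0, "jaw": 1}
    - {"dp": [0, 0, 0.018], "spin": 0, "jaw": 1}
    - {"dp": [0, 0, 0.018], "spin": 0, "jaw": 1}

```text
clock: 8.43
tcp_pos: [0.5613, 0.0364, 0.1327]
tcp_rot: [180.0, 0.0, 91.7]
force: [-0.6, -2.2, -0.6]
finger_gap: 0.0469
gripper_force: 15.0
```

>>> drive_tool:
  rows:
    - {"dp": [0, 0, 0], "spin": 0, "jaw": 1}
    - {"dp": [0, 0, 0], "spin": 0, "jaw": 1}

```text
clock: 8.6
tcp_pos: [0.5613, 0.0366, 0.1329]
tcp_rot: [180.0, -0.0, 91.7]
force: [0.2, -2.2, -0.9]
finger_gap: 0.0469
gripper_force: 15.0
```

```bash
python3 -c "
from h import *
mv([.56,.037,.132],91.7)
s=snapshot('scene');W=cloud(s)
m=(abs(W[...,0]-.56)<.07)&(abs(W[...,1]-.04)<.07)&(W[...,2]>.095)&(W[...,2]<.122)
print(np.percentile(W[m][:,2],[10,30,50,70,90]))"
```

```text
dp [ 0.0016 -0.0043  0.0029] spin -0.0002 tcp [0.5613 0.0366 0.1329] rot [179.99  -0.    91.68] F [ 0.22 -2.21 -0.85] gap 0.0469 t 8.6
[0.10664625 0.10785266 0.10874037 0.10997191 0.11576089]
```

>>> drive_tool:
  rows:
    - {"dp": [0, 0, 0.005], "spin": 0, "jaw": 1}
    - {"dp": [0, 0, 0.01], "spin": 0, "jaw": 1}
    - {"dp": [0, 0, 0.01], "spin": 0, "jaw": 1}
    - {"dp": [0, 0, 0.01], "spin": 0, "jaw": 1}

```text
clock: 8.98
tcp_pos: [0.5613, 0.0365, 0.1298]
tcp_rot: [180.0, -0.0, 91.7]
force: [-0.0, -2.4, 1.2]
finger_gap: 0.0469
gripper_force: 15.0
```

>>> drive_tool:
  rows:
    - {"dp": [0, 0, 0], "spin": 0, "jaw": 0.4}
    - {"dp": [0, 0, 0], "spin": 0, "jaw": 0.3}
    - {"dp": [0, 0, 0], "spin": 0, "jaw": 0.1}
    - {"dp": [0, 0, 0], "spin": 0, "jaw": 0.1}
    - {"dp": [0, 0, 0], "spin": 0, "jaw": 0.1}

```text
clock: 9.4
tcp_pos: [0.5612, 0.0368, 0.1298]
tcp_rot: [-180.0, -0.0, 91.7]
force: [-0.8, -0.1, 0.7]
finger_gap: 0.0709
gripper_force: 0.0
```

>>> drive_tool:
  rows:
    - {"dp": [0, 0, 0], "spin": 0, "jaw": 0.1}
    - {"dp": [0, 0, 0], "spin": 0, "jaw": 0.1}

```text
clock: 9.57
tcp_pos: [0.5612, 0.0367, 0.1298]
tcp_rot: [-180.0, -0.0, 91.7]
force: [0.1, -0.6, -0.5]
finger_gap: 0.0767
gripper_force: 0.0
```

>>> drive_tool:
  rows:
    - {"dp": [0, 0, -0.02], "spin": 0, "jaw": 0.1}
    - {"dp": [0, 0, -0.08], "spin": 0, "jaw": 0.1}
    - {"dp": [0, 0, -0.18], "spin": 0, "jaw": 0.1}
    - {"dp": [0, 0, -0.3], "spin": 0, "jaw": 0.1}
    - {"dp": [0, 0, -0.38], "spin": 0, "jaw": 0.1}

```text
clock: 9.98
tcp_pos: [0.5617, 0.0363, 0.2472]
tcp_rot: [179.9, -0.0, 91.7]
force: [0.7, -0.9, 1.4]
finger_gap: 0.0784
gripper_force: 0.0
```

>>> drive_tool:
  rows:
    - {"dp": [0, 0, 0], "spin": 0, "jaw": 0.1}
    - {"dp": [0, 0, 0], "spin": 0, "jaw": 0.1}

```text
clock: 10.15
tcp_pos: [0.562, 0.0366, 0.2454]
tcp_rot: [179.8, -0.1, 91.7]
force: [-0.5, -0.7, -0.9]
finger_gap: 0.0782
gripper_force: 0.0
```

```bash
python3 - <<'E'
from h import *
mv([.566,-.14,.25],91.7)
for n in("scene","top"):
    s=snapshot(n);W=cloud(s)
    cv2.imwrite(f'pics/e{n}.png',cv2.resize(s['img'][130:250,190:350,::-1],(800,600)))
    m=(abs(W[...,0]-.56)<.08)&(abs(W[...,1]-.04)<.08)&(W[...,2]>.095)&(W[...,2]<.120)
    p=W[m]; print(n,'pan',np.median(p[:,2]))
    m=(abs(W[...,0]-.56)<.08)&(abs(W[...,1]-.04)<.08)&(W[...,2]>.124)&(W[...,2]<.145)
    p=W[m]; 
    if len(p)>5: print(n,'pack',len(p),cv2.minAreaRect(p[:,:2].astype(np.float32)),np.median(p[:,2]))
    for d in silhouettes(n,"poise")[:2]:
        p=W[d["mask"]]; p=p[p[:,2]>.06]; print(d["confidence"],d["rect"],len(p) and np.median(p,0))
        t=p[p[:,2]>.13]; print('post',len(t),np.median(t,0), t.max(0))
E
```

```text
dp [-0.5887 -0.0037 -0.0158] spin -0.0002 tcp [0.562  0.0366 0.2454] rot [ 1.7983e+02 -6.0000e-02  9.1680e+01] F [-0.52 -0.69 -0.91] gap 0.0782 t 10.15
scene pan 0.10662441626275032
scene pack 358 ((0.5625823140144348, 0.039834488183259964), (0.050852324813604355, 0.09776440262794495), 2.6254937648773193) 0.13077437035616063
0.74 [224.8, 263.5, 239.9, 289.3] [0.79502177 0.12435263 0.0616582 ]
  return _methods._mean(a, axis=axis, dtype=dtype,
  ret = um.true_divide(
Traceback (most recent call last):
ValueError: zero-size array to reduction operation maximum which has no identity
```

View pics/escene.png

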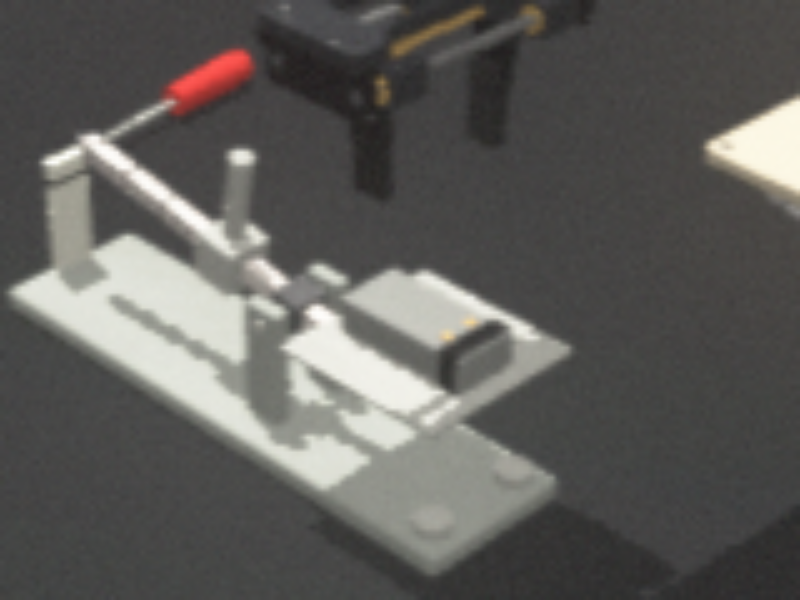

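```bash
cat >> h.py <<'E'
yaw=np.radians(1.7); ey=np.array([-np.sin(yaw),np.cos(yaw),0]); ex=np.array([np.cos(yaw),np.sin(yaw),0]); PV=np.array([.5633,-.0725,0])
def bal(s):
    W=cloud(s)-PV; return np.stack([W@ex,W@ey,W[...,2]],-1)
def report(n):
    s=snapshot(n); B=bal(s); x,y,z=B[...,0],B[...,1],B[...,2]
    M=lambda m,l:print(n,l,m.sum(),np.median(B[m],0).round(4) if m.any() else None)
    base=(abs(x)>.03)&(abs(x)<.05)&(y>-.2)&(y<-.04)&(z>.008)&(z<.025); M(base,"base")
    pk=(abs(x)<.02)&(abs(y-.11)<.04)&(z>.122)&(z<.17); M(pk,"packtop")
    pn=(abs(x)<.057)&(abs(x)>.032)&(abs(y-.11)<.055)&(z>.095)&(z<.142); M(pn,"pan")
    post=(abs(x)<.03)&(y<-.03)&(y>-.2)&(z>.125)&(z<.19)
    for lo in np.arange(.125,.185,.01):
        q=post&(z>=lo)&(z<lo+.01)
        if q.sum()>1: print("  post",lo.round(3),q.sum(),B[q].mean(0).round(4))
    bm=(abs(x)<.012)&(y<-.04)&(y>-.205)&(z>.06)&(z<.122)
    P=B[bm]; 
    if len(P)>10: print("  beam fit slope",np.polyfit(P[:,1],P[:,2],1).round(4),len(P))
    return s,B
E
python3 - <<'E'
from h import *
for n in("scene","top"): report(n)
E
```

```text
scene base 255 [ 0.035  -0.1299  0.0148]
scene packtop 211 [0.0003 0.1125 0.1313]
scene pan 276 [0.0402 0.1165 0.1064]
  post 0.125 14 [ 0.0054 -0.0696  0.1293]
  post 0.135 14 [ 0.0052 -0.0476  0.1399]
  post 0.145 13 [ 0.0054 -0.0439  0.1501]
  post 0.155 15 [ 0.0053 -0.0439  0.16  ]
  post 0.165 15 [ 0.003  -0.0456  0.1689]
  beam fit slope [-0.0866  0.0989] 210
top base 518 [-0.031  -0.1217  0.0164]
top packtop 0 None
top pan 79 [0.0322 0.0622 0.1082]
  post 0.125 14 [-0.0013 -0.1408  0.1277]
  post 0.145 5 [-0.0047 -0.0552  0.1484]
  post 0.155 4 [-0.0013 -0.0517  0.163 ]
  post 0.165 20 [ 0.0003 -0.0481  0.1713]
  beam fit slope [-0.0747  0.1035] 205
```

```bash
python3 -c "
from h import *
mv(PV-.049*ey+.0005*ex+[0,0,.245],91.7)"
```

```text
dp [-5.271e-01 -1.000e-04 -7.700e-03] spin -0.0001 tcp [0.5606 0.0366 0.2426] rot [-1.7989e+02  2.0000e-02  9.1690e+01] F [-0.41  0.36 -0.01] gap 0.0784 t 10.35
```

>>> drive_tool:
  rows:
    - {"dp": [-0.11, 0, -0.008], "spin": 0, "jaw": 0.3}
    - {"dp": [-0.23, 0, -0.008], "spin": 0, "jaw": 0.3}
    - {"dp": [-0.35, 0, -0.008], "spin": 0, "jaw": 0.3}
    - {"dp": [-0.46, 0, -0.008], "spin": 0, "jaw": 0.3}
    - {"dp": [-0.527, 0, -0.008], "spin": 0, "jaw": 0.3}

```text
clock: 10.77
tcp_pos: [0.5648, -0.1257, 0.2454]
tcp_rot: [-179.9, 0.1, 91.5]
force: [0.3, 0.0, 0.6]
finger_gap: 0.0623
gripper_force: 0.0
```

>>> drive_tool:
  rows:
    - {"dp": [0, 0, 0], "spin": 0, "jaw": 0.3}
    - {"dp": [0, 0, 0], "spin": 0, "jaw": 0.3}
    - {"dp": [0, 0, 0], "spin": 0, "jaw": 0.3}

```text
clock: 11.02
tcp_pos: [0.5658, -0.1204, 0.2454]
tcp_rot: [-179.9, -0.0, 91.7]
force: [0.9, 0.4, -0.5]
finger_gap: 0.0609
gripper_force: 0.0
```

```bash
python3 -c "
from h import *
mv(PV-.049*ey+.0005*ex+[0,0,.165],91.7)"
```

```text
dp [-0.0038 -0.0014  0.268 ] spin 0.0003 tcp [ 0.5658 -0.1204  0.2454] rot [-1.7993e+02 -3.0000e-02  9.1730e+01] F [ 0.89  0.35 -0.48] gap 0.0609 t 11.0167
```

>>> drive_tool:
  rows:
    - {"dp": [-0.003, -0.001, 0.08], "spin": 0, "jaw": 0.3}
    - {"dp": [-0.003, -0.001, 0.16], "spin": 0, "jaw": 0.3}
    - {"dp": [-0.003, -0.001, 0.23], "spin": 0, "jaw": 0.4}
    - {"dp": [-0.003, -0.001, 0.268], "spin": 0, "jaw": 0.5}
    - {"dp": [-0.003, -0.001, 0.268], "spin": 0, "jaw": 0.6}

```text
clock: 11.43
tcp_pos: [0.5644, -0.1206, 0.1631]
tcp_rot: [-179.7, -0.0, 91.8]
force: [-0.4, 1.0, 0.4]
finger_gap: 0.0482
gripper_force: 0.0
```

>>> drive_tool:
  rows:
    - {"dp": [0, 0, 0], "spin": 0, "jaw": 0.65}
    - {"dp": [0, 0, 0], "spin": 0, "jaw": 0.7}
    - {"dp": [0, 0, 0], "spin": 0, "jaw": 0.75}
    - {"dp": [0, 0, 0], "spin": 0, "jaw": 0.75}
    - {"dp": [0, 0, 0], "spin": 0, "jaw": 1}
  newtons: 6

```text
clock: 11.85
tcp_pos: [0.566, -0.1224, 0.1665]
tcp_rot: [179.9, -0.0, 91.7]
force: [-0.1, 0.4, 0.3]
finger_gap: 0.0212
gripper_force: 0.0
```

>>> drive_tool:
  rows:
    - {"dp": [0, 0, 0], "spin": 0, "jaw": 1}
    - {"dp": [0, 0, 0], "spin": 0, "jaw": 1}
    - {"dp": [0, 0, 0], "spin": 0, "jaw": 1}
    - {"dp": [0, 0, 0], "spin": 0, "jaw": 1}

```text
clock: 12.18
tcp_pos: [0.5658, -0.1226, 0.1661]
tcp_rot: [180.0, 0.0, 91.7]
force: [0.4, -0.1, 1.4]
finger_gap: 0.0159
gripper_force: 6.0
```

```bash
python3 -c "
from h import *
mv(PV-.141*ey+.0005*ex+[0,0,.165],91.7)
s,B=report('scene'); cv2.imwrite('pics/f.png',cv2.resize(s['img'][130:250,190:350,::-1],(800,600)))"
```

```text
dp [-0.303  -0.0017  0.0036] spin -0.0003 tcp [ 0.5658 -0.1226  0.1661] rot [1.7996e+02 1.0000e-02 9.1680e+01] F [ 0.42 -0.05  1.4 ] gap 0.0159 t 12.1833
scene base 267 [ 0.0343 -0.1286  0.0148]
scene packtop 210 [0.001  0.1115 0.1318]
scene pan 281 [0.0395 0.1181 0.1068]
  post 0.125 12 [ 0.0054 -0.0483  0.1304]
  post 0.135 10 [ 0.0058 -0.047   0.1388]
  post 0.145 31 [ 0.0043 -0.0442  0.1515]
  post 0.155 30 [ 0.0063 -0.0439  0.1603]
  post 0.165 45 [ 0.0024 -0.0433  0.1696]
  post 0.175 38 [ 0.0051 -0.0456  0.18  ]
  beam fit slope [-0.0859  0.0987] 217
```

View pics/f.png

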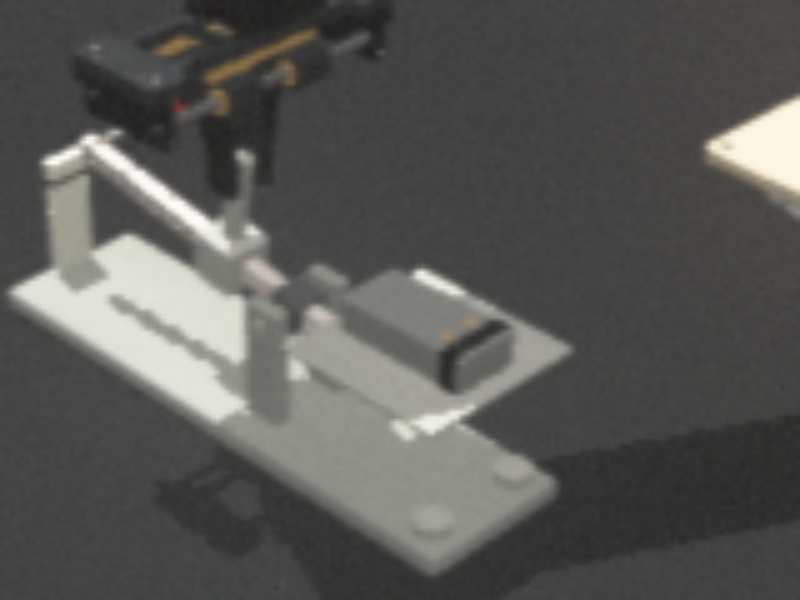

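>>> drive_tool:
  rows:
    - {"dp": [-0.01, 0, 0], "spin": 0, "jaw": 1}
    - {"dp": [-0.03, 0, 0], "spin": 0, "jaw": 1}
    - {"dp": [-0.05, 0, 0], "spin": 0, "jaw": 1}
    - {"dp": [-0.07, 0, 0], "spin": 0, "jaw": 1}
    - {"dp": [-0.09, 0, 0], "spin": 0, "jaw": 1}

```text
clock: 12.65
tcp_pos: [0.5668, -0.1501, 0.1659]
tcp_rot: [179.9, -0.0, 91.7]
force: [3.9, 1.3, 1.7]
finger_gap: 0.0157
gripper_force: 6.0
```

>>> drive_tool:
  rows:
    - {"dp": [-0.02, 0, 0], "spin": 0, "jaw": 1}
    - {"dp": [-0.04, 0, 0], "spin": 0, "jaw": 1}
    - {"dp": [-0.06, 0, 0], "spin": 0, "jaw": 1}
    - {"dp": [-0.08, 0, 0], "spin": 0, "jaw": 1}
    - {"dp": [-0.1, 0, 0], "spin": 0, "jaw": 1}

```text
clock: 13.07
tcp_pos: [0.5678, -0.1799, 0.1659]
tcp_rot: [179.9, 0.0, 91.7]
force: [5.4, 1.7, 0.7]
finger_gap: 0.0157
gripper_force: 6.0
```

```bash
python3 -c "
from h import *
mv(PV-.141*ey+.0005*ex+[0,0,.165],91.7)
report('scene'); report('top')"
```

```text
dp [-0.1117 -0.0027  0.0031] spin -0.0001 tcp [ 0.5678 -0.1799  0.1659] rot [179.94   0.    91.69] F [5.43 1.72 0.7 ] gap 0.0157 t 13.0667
scene base 251 [ 0.0343 -0.1268  0.0148]
scene packtop 216 [0.0009 0.1108 0.1402]
scene pan 270 [0.0398 0.1172 0.1154]
  post 0.125 14 [ 0.0057 -0.1035  0.1302]
  post 0.135 10 [ 0.0053 -0.104   0.1391]
  post 0.145 25 [ 0.0061 -0.1     0.1507]
  post 0.155 37 [ 0.0068 -0.1014  0.16  ]
  post 0.165 40 [ 0.0041 -0.1024  0.1701]
  post 0.175 38 [ 0.0023 -0.1013  0.18  ]
  beam fit slope [-0.0561  0.0932] 223
top base 61 [ 0.0312 -0.0597  0.0164]
top packtop 310 [0.0008 0.1092 0.1419]
top pan 532 [-0.      0.1103  0.1169]
  beam fit slope [-0.0627  0.0925] 17
```

>>> drive_tool:
  rows:
    - {"dp": [-0.01, 0.003, 0], "spin": 0, "jaw": 1}
    - {"dp": [-0.03, 0.004, 0], "spin": 0, "jaw": 1}
    - {"dp": [-0.05, 0.005, 0], "spin": 0, "jaw": 1}
    - {"dp": [-0.06, 0.005, 0], "spin": 0, "jaw": 1}

```text
clock: 13.5
tcp_pos: [0.5686, -0.1987, 0.1655]
tcp_rot: [-179.9, 0.0, 91.6]
force: [0.3, 2.3, -1.0]
finger_gap: 0.0158
gripper_force: 6.0
```

>>> drive_tool:
  rows:
    - {"dp": [-0.015, 0.001, 0], "spin": 0, "jaw": 1}
    - {"dp": [-0.03, 0.002, 0], "spin": 0, "jaw": 1}
    - {"dp": [-0.045, 0.002, 0], "spin": 0, "jaw": 1}
    - {"dp": [-0.05, 0.002, 0], "spin": 0, "jaw": 1}
    - {"dp": [-0.05, 0.002, 0], "spin": 0, "jaw": 1}

```text
clock: 13.92
tcp_pos: [0.5693, -0.2135, 0.1654]
tcp_rot: [-179.9, 0.0, 91.6]
force: [-5.9, -0.5, 0.1]
finger_gap: 0.016
gripper_force: 6.0
```

```bash
python3 -c "
from h import *
mv(PV-.141*ey+.0005*ex+[0,0,.165],91.7)
report('scene')"
```

```text
dp [ 0.0004 -0.0045  0.0014] spin -0.0011 tcp [ 0.5693 -0.2135  0.1654] rot [-1.7989e+02  3.0000e-02  9.1600e+01] F [-5.89 -0.49  0.09] gap 0.016 t 13.9167
scene base 274 [ 0.0343 -0.1294  0.0148]
scene packtop 207 [0.0002 0.1116 0.1427]
scene pan 281 [0.0391 0.117  0.1179]
  post 0.125 14 [ 0.004  -0.1359  0.13  ]
  post 0.135 11 [ 0.0051 -0.1339  0.1401]
  post 0.145 24 [ 0.0048 -0.1337  0.1506]
  post 0.155 36 [ 0.0089 -0.1337  0.1599]
  post 0.165 42 [ 0.0036 -0.1354  0.1697]
  post 0.175 33 [ 0.0058 -0.1345  0.1803]
  beam fit slope [-0.0851  0.0873] 222
```

>>> drive_tool:
  rows:
    - {"dp": [0, -0.003, 0], "spin": 0, "jaw": 1}
    - {"dp": [0, -0.003, 0], "spin": 0, "jaw": 1}
    - {"dp": [0, -0.003, 0], "spin": 0, "jaw": 0.75}
    - {"dp": [0, -0.003, 0], "spin": 0, "jaw": 0.7}
    - {"dp": [0, -0.003, 0], "spin": 0, "jaw": 0.6}

```text
clock: 14.38
tcp_pos: [0.5701, -0.212, 0.166]
tcp_rot: [179.9, -0.0, 91.7]
force: [0.1, 0.5, 0.1]
finger_gap: 0.0264
gripper_force: 0.0
```

>>> drive_tool:
  rows:
    - {"dp": [0, 0, 0], "spin": 0, "jaw": 0.55}
    - {"dp": [0, 0, 0], "spin": 0, "jaw": 0.55}
    - {"dp": [0, 0, 0], "spin": 0, "jaw": 0.55}
    - {"dp": [0, 0, -0.1], "spin": 0, "jaw": 0.55}
    - {"dp": [0, 0, -0.17], "spin": 0, "jaw": 0.55}

```text
clock: 14.8
tcp_pos: [0.5692, -0.2122, 0.2175]
tcp_rot: [-179.9, -0.0, 91.7]
force: [1.6, -0.6, 1.3]
finger_gap: 0.039
gripper_force: 0.0
```

>>> drive_tool:
  rows:
    - {"dp": [0, 0, 0], "spin": 0, "jaw": 0.55}
    - {"dp": [0, 0, 0], "spin": 0, "jaw": 0.55}
    - {"dp": [0, 0, 0], "spin": 0, "jaw": 0.55}
    - {"dp": [0, 0, 0], "spin": 0, "jaw": 0.55}
    - {"dp": [0, 0, 0], "spin": 0, "jaw": 0.55}

```text
clock: 15.22
tcp_pos: [0.5691, -0.2121, 0.2158]
tcp_rot: [-179.9, -0.0, 91.7]
force: [0.5, 0.2, -0.0]
finger_gap: 0.0392
gripper_force: 0.0
```

>>> drive_tool:
  rows:
    - {"dp": [0, 0, 0], "spin": 0, "jaw": 0.55}
    - {"dp": [0, 0, 0], "spin": 0, "jaw": 0.55}
    - {"dp": [0, 0, 0], "spin": 0, "jaw": 0.55}
    - {"dp": [0, 0, 0], "spin": 0, "jaw": 0.55}
    - {"dp": [0, 0, 0], "spin": 0, "jaw": 0.55}

```text
clock: 15.63
tcp_pos: [0.5694, -0.2123, 0.2167]
tcp_rot: [-180.0, -0.0, 91.7]
force: [-0.1, 0.7, -0.7]
finger_gap: 0.039
gripper_force: 0.0
```

```bash
python3 -c "
from h import *
mv(PV-.141*ey+.0005*ex+[0,0,.165],91.7)
report('scene');s,B=report('top')
s,B=report('scene'); cv2.imwrite('pics/i.png',cv2.resize(s['img'][130:220,190:310,::-1],(800,600)))"
```

```text
dp [-0.0037 -0.0049  0.1723] spin -0.0002 tcp [ 0.5694 -0.2123  0.2167] rot [-179.99   -0.     91.68] F [-0.09  0.71 -0.67] gap 0.039 t 15.6333
scene base 261 [ 0.0341 -0.1238  0.0149]
scene packtop 212 [0.0015 0.1113 0.1499]
scene pan 262 [0.0402 0.1181 0.1253]
  post 0.125 12 [ 0.0051 -0.1388  0.1298]
  post 0.135 15 [ 0.0061 -0.1377  0.1405]
  post 0.145 13 [ 0.0061 -0.1388  0.1503]
  post 0.155 15 [ 0.0027 -0.1401  0.1586]
  beam fit slope [-0.0418  0.0856] 219
top base 133 [ 0.0373 -0.0623  0.0168]
top packtop 333 [-0.0004  0.1113  0.152 ]
top pan 541 [-0.0327  0.1103  0.127 ]
  beam fit slope [0.0221 0.0916] 61
scene base 262 [ 0.0339 -0.126   0.0148]
scene packtop 206 [0.0015 0.1102 0.1501]
scene pan 269 [0.0398 0.1185 0.1252]
  post 0.125 14 [ 0.0059 -0.139   0.1302]
  post 0.135 13 [ 0.0054 -0.1389  0.1397]
  post 0.145 14 [ 0.0044 -0.1383  0.1497]
  post 0.155 15 [ 0.0034 -0.1417  0.1579]
  beam fit slope [-0.0369  0.0863] 217
```

View pics/i.png

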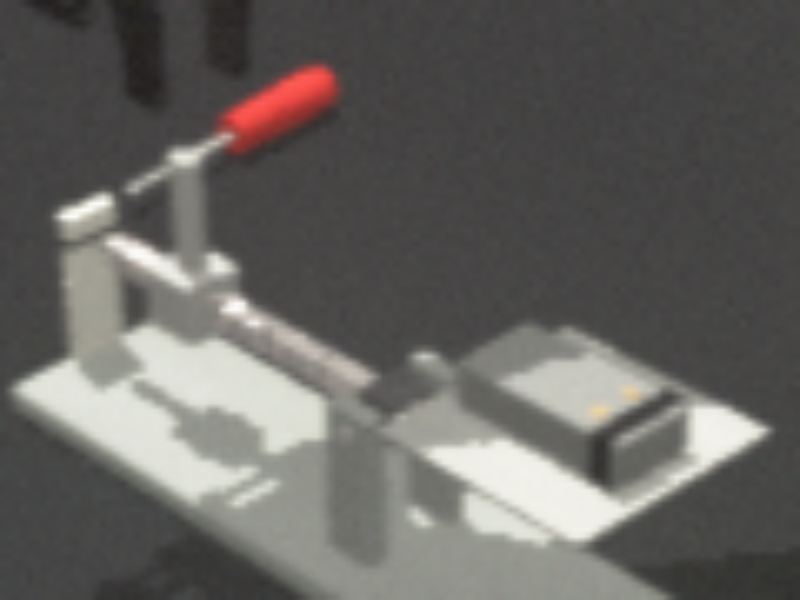

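```bash
cat >> h.py <<'E'
def level(n,k=4):
    o=[]
    for _ in range(k):
        s=snapshot(n); B=bal(s); x,y,z=B[...,0],B[...,1],B[...,2]
        b=(abs(z)<.006)&(abs(x)<.25)&(abs(y)<.35)&~((abs(x)<.065)&(y>-.24)&(y<.18))
        A=np.c_[x[b],y[b],np.ones(b.sum())]; c=np.linalg.lstsq(A,z[b],rcond=None)[0]
        r=z[b]-A@c; g=abs(r)<.003; c=np.linalg.lstsq(A[g],z[b][g],rcond=None)[0]
        H=z-(c[0]*x+c[1]*y+c[2])
        def M(m): return np.mean(H[m][abs(H[m]-np.median(H[m]))<.004]) if m.sum()>10 else np.nan
        base=M((abs(x)<.05)&(y>-.21)&(y<.16)&(H>.012)&(H<.021))
        pk=M((abs(x)<.019)&(abs(y-.11)<.04)&(H>.135)&(H<.165)); pn=M((abs(x)<.056)&(abs(x)>.032)&(abs(y-.11)<.055)&(H>.11)&(H<.138))
        o.append([base,pk,pn,c[2],c[0],c[1]])
    print(n,"base,pack,pan,bench,slopes",np.mean(o,0).round(5),np.std(o,0).round(5)[:3])
E
python3 -c "
from h import *
level('scene');level('top')"
```

```text
scene base,pack,pan,bench,slopes [ 0.01597  0.15102  0.12619 -0.00101  0.00104  0.00073] [3.e-05 9.e-05 9.e-05]
top base,pack,pan,bench,slopes [ 0.01629  0.15112  0.12632  0.00058 -0.00032  0.0005 ] [7.0e-05 2.4e-04 1.0e-04]
```

>>> drive_tool:
  rows:
    - {"dp": [-0.01, 0, 0.05], "spin": 0, "jaw": 0.55}
    - {"dp": [-0.01, 0, 0.1], "spin": 0, "jaw": 0.55}
    - {"dp": [-0.01, 0, 0.14], "spin": 0, "jaw": 0.55}
    - {"dp": [-0.01, 0, 0.165], "spin": 0, "jaw": 0.6}
    - {"dp": [-0.01, 0, 0.165], "spin": 0, "jaw": 0.65}

```text
clock: 16.6
tcp_pos: [0.5688, -0.2148, 0.1655]
tcp_rot: [-179.9, -0.0, 91.7]
force: [-0.6, -0.0, -0.3]
finger_gap: 0.0342
gripper_force: 0.0
```

>>> drive_tool:
  rows:
    - {"dp": [0, 0, 0], "spin": 0, "jaw": 0.7}
    - {"dp": [0, 0, 0], "spin": 0, "jaw": 0.74}
    - {"dp": [0, 0, 0], "spin": 0, "jaw": 0.76}
    - {"dp": [0, 0, 0], "spin": 0, "jaw": 0.78}
    - {"dp": [0, 0, 0], "spin": 0, "jaw": 0.78}

```text
clock: 17.02
tcp_pos: [0.5698, -0.2153, 0.1677]
tcp_rot: [180.0, 0.0, 91.7]
force: [0.2, -0.4, -0.3]
finger_gap: 0.02
gripper_force: 0.0
```

>>> drive_tool:
  rows:
    - {"dp": [0, 0, 0], "spin": 0, "jaw": 1}
    - {"dp": [0, 0, 0], "spin": 0, "jaw": 1}
    - {"dp": [0, 0, 0], "spin": 0, "jaw": 1}
    - {"dp": [0, 0, 0], "spin": 0, "jaw": 1}
  newtons: 5

```text
clock: 17.35
tcp_pos: [0.5693, -0.2154, 0.1672]
tcp_rot: [-180.0, -0.0, 91.7]
force: [-1.5, -1.1, -0.3]
finger_gap: 0.0156
gripper_force: 5.0
```

```bash
python3 -c "
from h import *
mv(PV-.141*ey+.0005*ex+[0,0,.165],91.7);level('scene',2)
for i in range(4): snapshot('scene'); print(get_state()['force'].round(2),get_state()['tcp_pos'].round(4))"
```

```text
dp [ 0.0068 -0.0043  0.0075] spin -0.0003 tcp [ 0.5693 -0.2154  0.1672] rot [-179.98   -0.     91.67] F [-1.46 -1.13 -0.29] gap 0.0156 t 17.35
scene base,pack,pan,bench,slopes [ 0.01599  0.15144  0.1264  -0.00104  0.00131  0.00075] [0.e+00 0.e+00 7.e-05]
[-2.48 -0.96 -0.28] [ 0.5693 -0.2154  0.1672]
[-1.57 -0.39  0.47] [ 0.5693 -0.2154  0.1672]
[-2.77  0.06  0.33] [ 0.5694 -0.2154  0.1672]
[-2.18 -1.27  0.95] [ 0.5693 -0.2154  0.1672]
```

Move inward 1.4 mm (dp x +0.0047), then release.

>>> drive_tool:
  rows:
    - {"dp": [0.0025, 0, 0], "spin": 0, "jaw": 1}
    - {"dp": [0.0047, 0, 0], "spin": 0, "jaw": 1}
    - {"dp": [0.0047, 0, 0], "spin": 0, "jaw": 1}
    - {"dp": [0.0047, 0, 0], "spin": 0, "jaw": 1}

```text
clock: 17.98
tcp_pos: [0.5693, -0.214, 0.1672]
tcp_rot: [-180.0, -0.0, 91.7]
force: [-3.5, -1.3, 0.6]
finger_gap: 0.0158
gripper_force: 5.0
```

>>> drive_tool:
  rows:
    - {"dp": [0, 0, 0], "spin": 0, "jaw": 0.75}
    - {"dp": [0, 0, 0], "spin": 0, "jaw": 0.7}
    - {"dp": [0, 0, 0], "spin": 0, "jaw": 0.6}
    - {"dp": [0, 0, 0], "spin": 0, "jaw": 0.55}
    - {"dp": [0, 0, 0], "spin": 0, "jaw": 0.55}

```text
clock: 18.4
tcp_pos: [0.5698, -0.2136, 0.1673]
tcp_rot: [180.0, -0.0, 91.7]
force: [0.9, 0.1, 0.4]
finger_gap: 0.0365
gripper_force: 0.0
```

>>> drive_tool:
  rows:
    - {"dp": [0, 0, 0], "spin": 0, "jaw": 0.55}
    - {"dp": [0, 0, -0.05], "spin": 0, "jaw": 0.55}
    - {"dp": [0, 0, -0.12], "spin": 0, "jaw": 0.55}
    - {"dp": [0, 0, -0.2], "spin": 0, "jaw": 0.55}
    - {"dp": [0, 0, -0.25], "spin": 0, "jaw": 0.55}

```text
clock: 18.82
tcp_pos: [0.5699, -0.2142, 0.2445]
tcp_rot: [179.9, 0.0, 91.7]
force: [0.9, -1.6, 0.8]
finger_gap: 0.0393
gripper_force: 0.0
```

>>> drive_tool:
  rows:
    - {"dp": [0, 0, 0], "spin": 0, "jaw": 0.55}
    - {"dp": [0, 0, 0], "spin": 0, "jaw": 0.55}
    - {"dp": [0, 0, 0], "spin": 0, "jaw": 0.55}
    - {"dp": [0, 0, 0], "spin": 0, "jaw": 0.55}
    - {"dp": [0, 0, 0], "spin": 0, "jaw": 0.55}

```text
clock: 19.23
tcp_pos: [0.5691, -0.2136, 0.2412]
tcp_rot: [-179.9, -0.0, 91.7]
force: [-0.1, -0.5, -0.2]
finger_gap: 0.0394
gripper_force: 0.0
```

>>> drive_tool:
  rows:
    - {"dp": [0, 0, 0], "spin": 0, "jaw": 0.55}
    - {"dp": [0, 0, 0], "spin": 0, "jaw": 0.55}
    - {"dp": [0, 0, 0], "spin": 0, "jaw": 0.55}
    - {"dp": [0, 0, 0], "spin": 0, "jaw": 0.55}
    - {"dp": [0, 0, 0], "spin": 0, "jaw": 0.55}

```text
clock: 19.65
tcp_pos: [0.5695, -0.2139, 0.2422]
tcp_rot: [-180.0, -0.0, 91.7]
force: [0.3, 0.1, 0.4]
finger_gap: 0.0392
gripper_force: 0.0
```

```bash
python3 -c "
from h import *
mv(PV-.141*ey+.0005*ex+[0,0,.165],91.7)
level('scene',6);level('top',6)"
```

```text
dp [ 0.0016 -0.005   0.2574] spin -0.0002 tcp [ 0.5695 -0.2139  0.2422] rot [-1.800e+02 -1.000e-02  9.168e+01] F [0.26 0.11 0.36] gap 0.0392 t 19.65
scene base,pack,pan,bench,slopes [ 0.01598  0.14969  0.12487 -0.00102  0.00115  0.00076] [5.0e-05 9.0e-05 1.4e-04]
top base,pack,pan,bench,slopes [ 0.01629  0.15     0.12499  0.00056 -0.00021  0.00043] [0.00011 0.00035 0.00024]
```

```bash
python3 -c "
from bench import *
print(sign_off())"
```

```text
the job is handed in; nothing more can be done
None
```

The battery pack is resting flat in the middle of the pan, and the free beam came to rest level to within about 0.002 rad as measured from both cameras; the job is handed in at about 20 s of the 72 s allowed, with the gripper clear of everything.

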